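# Seat the turntable's faceplate on its drive key and lock it

### The arm

A 6-joint arm with a two-finger parallel gripper is mounted at the origin on a cart in front of the work surface, level with it; the furniture and walls round the work are solid. World frame = base frame: x ahead of the robot, y to its left, z up, the work surface at z = 0. Lengths are in m, angles in rad, forces in N, time in s.
With the tool pointing down it reaches from about 0.3 to 0.875 m from the base axis. Payload 6.4 kg.
Tool frame: the origin (TCP) lies midway between the tips of the shut fingers; the grasp point (between the pads) lies 19 mm behind it; z points along the fingers, y is the line along which they close (so a half turn about z gives the same grasp; the last joint's range is limited). The gripper opens to 85 mm and grips with 20 to 120 N. Pads are 22 mm wide; open, the fingers measure 114 mm over their backs; the gripper's body (76 mm by 85 mm) begins 54 mm behind the grasp point. The pads swing forward as they close: fully open they stand 13 mm farther back than shut.
Start: joints at [-1.393, 0.181, 1.607, -0, 1.354, -0.206], TCP at [0.215, -0.533, 0.231] pointing down, gripper open.
Joint ranges: [-2.99, 2.99], [-0.89, 2.07], [0.3, 2.58], [-1.14, 4.28], [0, 2.63], [-3.12, 3.12]. Speed limits (rad/s): [2.57, 2.57, 3.01, 3.14, 3.14, 3.14].

### API

Orientations are given as a unit quaternion [w, x, y, z].
In Python, from bench import ctrl gives the robot as it stands.
- The arm moves only by the tool drive_tool, never from a script. Its argument "plan" is a list that holds one entry, the list of rows, each a list of 4 numbers: the shift along the tool's x, y, z scaled (see below), then the turn about the tool's z scaled (see below). In form: [[[x, y, z, roll], ...]]. A call has 1 to 12 rows; each row is the pose to reach, as a shift and turn from the pose commanded when the call began, along the tool's axes at that moment, turning the shorter way round; what a row does not reach only later rows make up. The controller multiplies each number of a shift by 400 mm and each number of a turn by 180 degrees. A row lasts 1/12 s, in which the tool goes at most 41.7 mm and 7.16 degrees, less where a joint would pass 70% of its speed; a pose out of reach is approached as far as the arm can. A call with a number of a shift or a turn outside -1 to 1 is refused whole. A call with a gripper value outside its range is refused whole. "jaw" is the closure, from 0 (fully open) to 1 (shut), set as the call begins (left out, the last holds). The fingers move at their own pace and stop on an object; the grip force is fixed at half the most. Time passes only in rows, so rows that repeat a pose let the fingers close. It gives the time, the measured TCP pose, the force, the opening and the grip force at its end, in the units of the state.
- ctrl.get_obs(): the state, without advancing time (a new reading comes with each control period).
- ctrl.camera(name): name is "scene" or "top" or "wrist"; returns (picture, depth): 420x560x3 uint8, red, green, blue; 420x560 float32, m along the optical axis (not along the pixel's ray), 0 where there is no reading.
- ctrl.camera_info(name): a dict with "camera_matrix" (3x3 intrinsics, pixels), "D" ([k1, k2, p1, p2, k3] as OpenCV has them; the pictures are not rectified), "R" (3x3) and "t" (3): a world point X has camera coordinates R X + t; the wrist camera has in their place "T_tool_cam" (4x4, takes a point from camera to tool coordinates, whose origin is the TCP and whose axes are the flange's). Camera axes: x right, y down, z forward; pixel columns grow to the right and rows downward; lengths in m; the calibration is good to about 2 mm. A picture is of the moment at which its call begins: read the wrist's pose just before it. camera_info takes no time and is no camera call.
- ctrl.hand_in(): hands the job in; it is judged then, once.
The state is a dict: "time_s": time; "q": joint angles; "dq": joint speeds; "joint_efforts": joint torques, N m; "eef_pos": TCP position; "eef_rot": TCP orientation; "wrist_force": force on the tool from outside, world axes, zero at the start; "torque": the same for the moment, N m; "opening": opening from 0.0 (shut) to 1.0 (fully open); "grasp_force": force on a finger pad.
Only numpy, scipy, OpenCV 4.12 (cv2) and the standard library are available. Lean on these libraries where they do the work, as an engineer would, in place of code of your own. Each camera call takes 0.05 s, during which the arm holds its last target. There are 200 camera calls.

### The job

The faceplate of the bench welding turntable has been put back but stands high, perched on the key of its spindle. Turn it by pushing its black handle round until you feel the key find the keyway and the plate drop; stop there without forcing it, see that the plate is fully home on the housing, then swing the red-knobbed keeper right round over the plate's rim. Leave the loose tools and parts around it where they are.

Things in the scene. Friction and masses are not known exactly. Their poses are not given: they have to be found in the camera images.
- turntable: Fixed blue base of a bench welding turntable: foot 170 x 150 mm, round housing, motor low on the far side, keeper on the right (-y) side. Origin on the axis of rotation at the foot's underside, z up; flat housing top 100 mm above it. The drive hub in the housing (bore with one 12 mm keyway) is locked by its worm and cannot turn; its keyway's angle is unknown, unreported and hidden by the plate.
- faceplate: Loose grey plate, 180 mm wide, 12 mm thick, about 0.9 kg, spindle already in the hub's bore. Origin: centre of its underside, z up. Standing on its key (origin 116 mm above the turntable's) it turns either way with a few N. When key meets keyway (within 3 degrees) it drops by its own weight to 100 mm and no longer turns. A hard push on the handle can hold it part-way: ease off, or press it down.
- handle (a point): Middle of the upright black handle of the faceplate, a round grip of 22 mm diameter that revolves freely on its stud, 64 mm from the axis of rotation on the plate's +x axis. The point is 47 mm above the plate's origin; the grip reaches from 31 mm below it to 30 mm above it.
- socket (a point): Centre of the top of the upright hexagonal steel socket (36 x 41 mm) fixed on a 96 mm ring flange at the plate's centre; 66 mm above the plate's origin, on the axis of rotation. Three toe clamps hold the flange on the plate's -x, +y and -y sides: they reach from 37 to 73 mm radius, tops 42 mm above the plate's origin. All turn with the plate.
- keeper_knob (a point): Middle of the keeper's upright red knob, 20 mm in diameter, 25 mm high. It stands on one end of a flat steel lever (16 mm wide, 7 mm thick), 58 mm from the pivot; the lever's underside is 23 mm below this point and 113 mm above the turntable's origin. The lever's other end, 30 mm from the pivot, is the finger that goes over the plate's rim.
- keeper_pivot (a point): Pivot of the keeper's lever, a vertical axis 108 mm from the axis of rotation on the -y side of the turntable; the point is at half the thickness of the lever. A screw head stands 12 mm above it.
- keeper (a joint): Angle of the keeper's lever, rad. 0: open, lever along the turntable's x axis, knob toward its -x. Grows counter-clockwise from above, the knob moving to the right (-y). 1.57 (end stop): closed, knob pointing straight away from the plate, finger 12 mm in over the rim, 1 mm above the plate. Light friction, stays where left. While the plate stands high its rim blocks the finger.
- hex_key: Loose T-handle hexagon key, red handle bar, dark blade, 70 x 282 x 18 mm, lying on the table on the right; a bystander. Origin at the centre of its underside.
- hammer: Loose chipping hammer, 153 x 274 x 27 mm, on the table on the left; a bystander. Origin at the centre of its underside.
- slug: Loose upright steel slug (plain round), 50 mm in diameter, 55 mm high, standing on the table at the back right; a bystander. Origin at the centre of its underside.

How it is judged:
By the outcome, as a careful person would: the job done as asked, in the order asked, and still so for the second after the job is handed in, with the robot touching nothing.
It also fails if it takes over 67 s, if anything falls off the work surface, if the arm or the gripper's body presses on something with over 40 N, if the wrist force passes 120 N, or if a joint passes its speed limit or range.

## Working session

There is one attempt and no reset: what is moved stays moved. The work goes in short steps, Python scripts to look and compute and a tool call to move; the robot and the scene stay as the last step left them, time stands still between calls to the robot, and variables do not carry over. Pictures are saved under pics/ and viewed, at most 10 in all, crops included, and the job is handed in when it is done.

Besides the shell and the picture viewer there is one more tool, called after "Emit:" by a JSON object that holds its "op" and its "data", one argument or row to a line. drive_tool: Moves the arm, as the interface text tells. Its arguments: {"type":"object","properties":{"plan":{"type":"array"},"jaw":{"type":"number"}},"required":["plan"]}

```bash
mkdir -p pics
cat > h.py <<'E'
import numpy as np, cv2
from bench import ctrl
def info(n):
    i=ctrl.camera_info(n); return {k:np.array(v,float) for k,v in i.items() if k in("camera_matrix","D","R","t","T_tool_cam")}
def cloud(n,dep):
    i=info(n);K=i["camera_matrix"];h,w=dep.shape
    u,v=np.meshgrid(np.arange(w),np.arange(h))
    p=cv2.undistortPoints(np.stack([u,v],-1).reshape(-1,1,2).astype(float),K,i["D"]).reshape(h,w,2)
    X=np.dstack([p,np.ones((h,w))])*dep[...,None]
    return (X-i["t"])@i["R"]
E
python3 - <<'E'
from h import *
o=ctrl.get_obs();print({k:np.round(o[k],3) for k in("time_s","eef_pos","eef_rot","wrist_force","opening")})
for n in("scene","top"):
    a,d=ctrl.camera(n);cv2.imwrite(f"pics/{n}0.png",a[...,::-1]);np.savez(f"{n}0.npz",a=a,d=d)
E
```

```text
{'time_s': np.float64(0.0), 'eef_pos': array([ 0.215, -0.533,  0.23 ]), 'eef_rot': array([-0.001,  0.982,  0.191,  0.   ]), 'wrist_force': array([ 0.008,  0.37 , -0.383]), 'opening': np.float64(1.001)}
```

View pics/scene0.png

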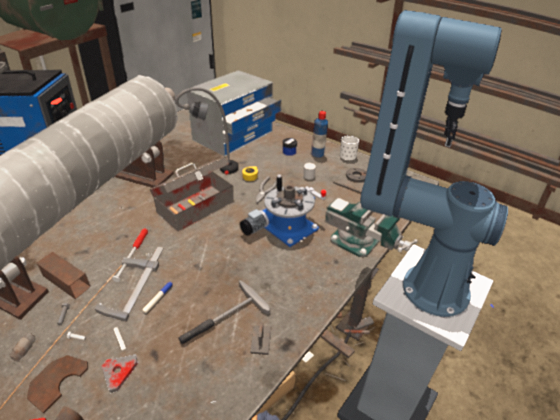

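View pics/top0.png

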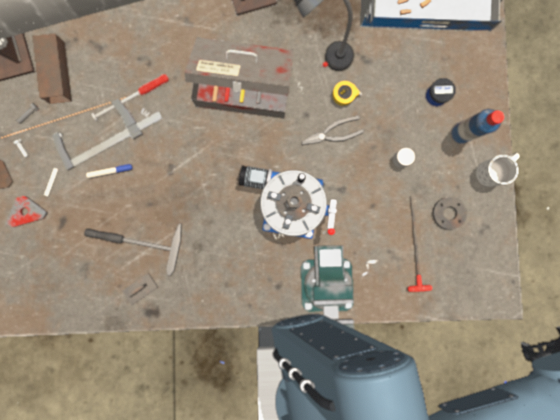

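Scene: turntable at about (293,204) in the top view, black handle near (301,178), red knob near (332,232), and a green vise just in front. I'll measure these and zoom in.

Run:
```python
from h import *
z=np.load("top0.npz");a,d=z["a"],z["d"];P=cloud("top",d)
c=a[130:330,210:410];cv2.imwrite("pics/topc.png",cv2.resize(c,(800,800)[:2],interpolation=cv2.INTER_CUBIC)[:600,:][...,::-1])
Z=P[...,2]
def st(n,m):
    m=m.copy();m[:130]=0;m[330:]=0;m[:,:215]=0;m[:,410:]=0
    if m.sum():
        Q=P[m];v,u=np.nonzero(m);print(n,m.sum(),"uv",u.mean().round(1),v.mean().round(1),"med",np.median(Q,0).round(4),"min",Q.min(0).round(3),"max",Q.max(0).round(3))
h=cv2.cvtColor(a,cv2.COLOR_RGB2HSV)
turn=np.zeros(d.shape,bool);turn[160:245,250:345]=1
for lo,hi in((.105,.135),(.135,.15),(.15,.17),(.17,.185),(.185,.2),(.2,.23)): st((lo,hi),turn&(Z>lo)&(Z<hi))
red=((h[...,0]<8)|(h[...,0]>172))&(h[...,1]>150)&(h[...,2]>90)
st("red",red&turn)
st("vise",(np.indices(d.shape)[0]>245)&(Z>.03)&(np.indices(d.shape)[1]<360)&(np.indices(d.shape)[0]<315))
# plate circle at z~.128
m=(turn&(Z>.118)&(Z<.14)).astype(np.uint8)
Q=P[turn&(Z>.12)&(Z<.136)]
(cx,cy),r=cv2.minEnclosingCircle(Q[:,:2].astype(np.float32));print("circ",cx,cy,r)
i=info("top");print("cam",(-i["R"].T@i["t"]).round(3))
```

```text
(0.105, 0.135) 2432 uv 295.5 203.7 med [0.5597 0.0417 0.1257] min [ 0.477 -0.068  0.106] max [0.656 0.137 0.135]
(0.135, 0.15) 839 uv 294.0 203.7 med [0.5615 0.0487 0.1411] min [ 0.477 -0.06   0.135] max [0.621 0.117 0.15 ]
(0.15, 0.17) 179 uv 294.4 209.4 med [0.5472 0.0607 0.1535] min [ 0.48  -0.056  0.15 ] max [0.624 0.117 0.17 ]
(0.17, 0.185) 135 uv 294.8 197.5 med [0.5713 0.0425 0.1799] min [0.55  0.017 0.17 ] max [0.636 0.065 0.185]
(0.185, 0.2) 44 uv 300.8 177.7 med [0.6272 0.0276 0.1888] min [0.555 0.017 0.185] max [0.638 0.049 0.198]
red 35 uv 330.9 231.3 med [ 0.4851 -0.0504  0.1466] min [ 0.477 -0.078 -0.002] max [0.491 0.109 1.437]
vise 2543 uv 327.3 280.5 med [ 0.349  -0.0394  0.1233] min [ 0.257 -0.116  0.035] max [0.479 0.109 1.437]
circ 0.5580968260765076 0.03147793188691139 0.10747339576482773
cam [0.479 0.109 1.437]
```

View pics/topc.png

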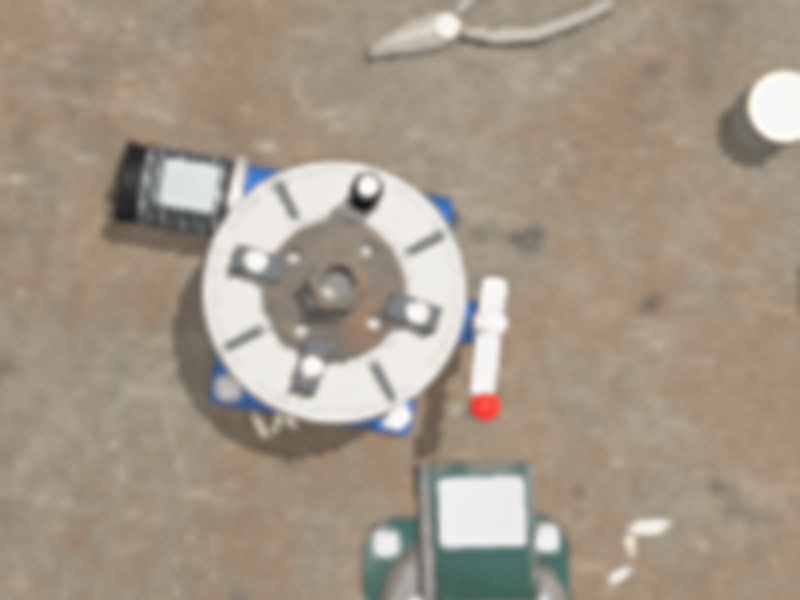

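Crop (4x, offset 210,130): plate centre is near crop (335,292), handle top near (368,187), red knob near (485,406), pivot near (490,322). The motor is at upper left, and the vise below is clear of the plate. Next I'll cast these rays onto their height planes.

```bash
cat >> h.py <<'E'
def ray(n,u,v,z):
    i=info(n);p=cv2.undistortPoints(np.array([[[u,v]]],float),i["camera_matrix"],i["D"])[0,0]
    c=-i["R"].T@i["t"];d=i["R"].T@np.array([p[0],p[1],1]);return c+d*(z-c[2])/d[2]
E
python3 - <<'E'
from h import *
z=np.load("top0.npz");a,d=z["a"],z["d"];P=cloud("top",d)
c=np.array([[335,292],[368,187],[485,406],[490,322]])/4+[210-.4,130-.4]
for n,p,h in zip(("axis","handle","knob","pivot"),c,(.128,.193,.1485,.128)):print(n,ray("top",*p,h).round(4))
# rim ellipse: bright grey plate
g=cv2.cvtColor(a,cv2.COLOR_RGB2HSV);m=((g[...,1]<45)&(g[...,2]>150)).astype(np.uint8);m[:165]=0;m[240:]=0;m[:,:255]=0;m[:,327:]=0
k=max(cv2.findContours(m,0,2)[0],key=cv2.contourArea);h=cv2.convexHull(k);(x,y),ax,an=cv2.fitEllipse(h)
print((x,y),ax,ray("top",x,y,.128))
vm=P[246:312,300:355];print("vise zmax",vm[...,2][vm[...,2]<.6].max(),"xmax",vm[...,0][vm[...,2]>.03].max())
pz=P[...,2][m>0];print("plate z",np.percentile(pz,[10,25,50,75]).round(4))
tz=P[240:300,230:280,2];print("table z",np.median(tz))
E
```

```text
axis [0.565  0.0464 0.128 ]
handle [0.6282 0.0262 0.193 ]
knob [ 0.4851 -0.0502  0.1485]
pivot [ 0.5419 -0.0581  0.128 ]
(294.2776184082031, 198.41824340820312) (68.6299819946289, 90.54977416992188) [0.57626568 0.04352844 0.128     ]
vise zmax 0.15807873115373203 xmax 0.4793026044159743
plate z [0.0031 0.1212 0.1254 0.1286]
table z -0.0012963914062027676
```

Emit:
{"op": "drive_tool", "data": {
  "plan": [
    [[0.04,-0.02,-0.15,-0.04],[0.15,-0.09,-0.15,-0.08],[0.23,-0.14,-0.15,-0.12],[0.31,-0.19,-0.15,-0.16],[0.39,-0.24,-0.15,-0.2],[0.47,-0.29,-0.15,-0.24],[0.54,-0.34,-0.15,-0.28],[0.61,-0.38,-0.15,-0.32],[0.67,-0.42,-0.15,-0.36],[0.72,-0.45,-0.15,-0.4],[0.76,-0.48,-0.15,-0.44],[0.76,-0.48,-0.15,-0.44]]
  ],
  "jaw": 1
}}

```text
time_s: 1.1
eef_pos: [0.4266, -0.2382, 0.291]
eef_rot: [-0.0, 0.631, 0.776, 0.001]
wrist_force: [-0.9, 0.2, 0.1]
opening: 0.002
grasp_force: 0.0
```

```bash
cat > rel.py <<'E'
import sys
from h import *
from scipy.spatial.transform import Rotation as R
# rel.py x y z yaw(deg): shift/turn in plan units
o=ctrl.get_obs();p=np.array(o["eef_pos"]);w=o["eef_rot"];r=R.from_quat([w[1],w[2],w[3],w[0]]);X=r.apply([1,0,0]);yaw=np.degrees(np.arctan2(X[1],X[0]))
print("t",round(o["time_s"],2),"p",p.round(4),"yaw",yaw.round(2),"q6",round(o["q"][5],3),"F",np.round(o["wrist_force"],1),"op",round(o["opening"],3))
if len(sys.argv)>4:
    t=np.array(list(map(float,sys.argv[1:5])))
    print("rel",(r.inv().apply(t[:3]-p)/.4).round(4),"roll",round((-(t[3]-yaw)+180)%360-180,2),"deg",round(((-(t[3]-yaw)+180)%360-180)/180,4))
E
python3 rel.py .634 .053 .25 252.5
```

```text
t 1.1 p [ 0.4266 -0.2382  0.291 ] yaw 101.72 q6 -0.958 F [-0.9  0.2  0.1] op 0.002
rel [0.6074 0.6556 0.1037] roll -150.78 deg -0.8377
```

Emit:
{"op": "drive_tool", "data": {
  "plan": [
    [[0.03,0.03,0,-0.04],[0.09,0.1,0,-0.08],[0.15,0.165,0,-0.12],[0.21,0.23,0,-0.16],[0.27,0.29,0,-0.2],[0.33,0.355,0,-0.24],[0.39,0.42,0,-0.28],[0.45,0.485,0,-0.32],[0.51,0.55,0,-0.36],[0.56,0.605,0,-0.4],[0.6,0.65,0,-0.44],[0.607,0.656,0,-0.44]]
  ]
}}

```text
time_s: 2.1
eef_pos: [0.6369, 0.0502, 0.2903]
eef_rot: [-0.0, -0.007, 1.0, 0.001]
wrist_force: [-0.0, 0.2, -1.0]
opening: 0.002
grasp_force: 0.0
```

```bash
python3 rel.py .634 .053 .184 252.5
```

```text
t 2.1 p [0.6369 0.0502 0.2903] yaw -179.25 q6 -1.691 F [-0.   0.2 -1. ] op 0.002
rel [0.0071 0.0069 0.2657] roll -71.75 deg -0.3986
```

Emit:
{"op": "drive_tool", "data": {
  "plan": [
    [[0.007,0.007,0.03,-0.04],[0.007,0.007,0.06,-0.08],[0.007,0.007,0.09,-0.12],[0.007,0.007,0.12,-0.16],[0.007,0.007,0.14,-0.2],[0.007,0.007,0.15,-0.24],[0.007,0.007,0.16,-0.28],[0.007,0.007,0.18,-0.32],[0.007,0.007,0.2,-0.36],[0.007,0.007,0.225,-0.4],[0.007,0.007,0.25,-0.4],[0.007,0.007,0.265,-0.4]]
  ]
}}

```text
time_s: 3.1
eef_pos: [0.6319, 0.0495, 0.1836]
eef_rot: [-0.001, -0.588, 0.809, 0.001]
wrist_force: [-0.5, 0.3, -0.6]
opening: -0.003
grasp_force: 0.0
```

```bash
python3 rel.py .634 .053 .184 252.5
python3 - <<'E'
from h import *
a,d=ctrl.camera("scene");np.savez("s1.npz",a=a,d=d)
P=cloud("scene",d)
b,e=ctrl.camera("top")
x=cv2.resize(a[150:250,230:340],None,fx=5,fy=5,interpolation=2);y=cv2.resize(b[160:250,250:345],None,fx=5,fy=5,interpolation=2)
h=min(x.shape[0],y.shape[0]);x=cv2.resize(x,(400,364));y=cv2.resize(y,(384,364))
cv2.imwrite("pics/p1.png",np.hstack([x,y])[...,::-1])
E
```

```text
t 3.1 p [0.6319 0.0495 0.1836] yaw -107.97 q6 -2.936 F [-0.5  0.3 -0.6] op -0.003
rel [-0.0099 -0.0023 -0.001 ] roll -0.47 deg -0.0026
```

View pics/p1.png

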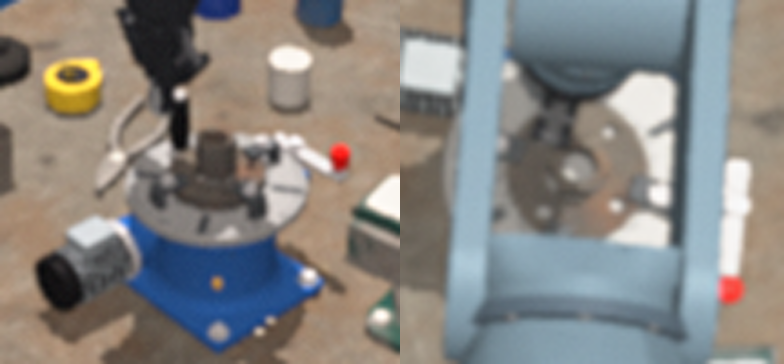

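The scene view shows the shut fingers right behind the black handle at (180,120), with the plate high. I'll push clockwise in small advance-and-ease steps. The tips are set at a height that overlaps the raised handle but clears it once the plate drops.

Emit:
{"op": "drive_tool", "data": {
  "plan": [
    [[0.0141,-0.0046,0,0.0278],[0.0112,-0.0038,0,0.0222],[0.0112,-0.0038,0,0.0222],[0.0256,-0.0074,0,0.05],[0.0227,-0.0068,0,0.0444],[0.0227,-0.0068,0,0.0444],[0.0372,-0.0094,0,0.0722],[0.0343,-0.009,0,0.0667],[0.0343,-0.009,0,0.0667],[0.049,-0.0106,0,0.0944],[0.0461,-0.0104,0,0.0889],[0.0461,-0.0104,0,0.0889]]
  ]
}}

```text
time_s: 4.2
eef_pos: [0.6311, 0.0321, 0.1852]
eef_rot: [-0.0, -0.475, 0.88, 0.0]
wrist_force: [0.2, -0.1, 0.5]
opening: -0.006
grasp_force: 0.0
```

```bash
cat > mon.py <<'E'
from h import *
import os
o=ctrl.get_obs();p=np.array(o["eef_pos"]);C=np.array([.5645,.0455])
for n in("scene","top"):
    a,d=ctrl.camera(n);P=cloud(n,d);r=np.hypot(*(P[...,:2]-C).transpose(2,0,1));Z=P[...,2]
    m=(d>0)&(r>76)*0+((d>0)&(r>.076)&(r<.086)&(Z>.09)&(Z<.14))
    f=cv2.cvtColor(a,cv2.COLOR_RGB2HSV);m=m.astype(bool)&(f[...,1]<60)&(f[...,2]>110)
    # handle: dark pixels above plate at radius ~64
    k=(d>0)&(r>.05)&(r<.08)&(Z>.155)&(Z<.2)&(f[...,2]<70)
    s=f"{n} rim z {np.median(Z[m]):.4f} n={m.sum()}"
    if k.sum()>5: q=np.median(P[k],0)[:2]-C; s+=f" dark ang {np.degrees(np.arctan2(q[1],q[0])):.0f} zmax {np.percentile(Z[k],95):.4f} n={k.sum()}"
    print(s)
q=p[:2]-C;ph=np.degrees(np.arctan2(q[1],q[0]))
print("t",round(o["time_s"],2),"tool ang",ph.round(1),"r",np.hypot(*q).round(4),"z",p[2].round(4),"F",np.round(o["wrist_force"],1),"q6",round(o["q"][5],2))
E
python3 mon.py
```

```text
scene rim z 0.1288 n=215 dark ang -25 zmax 0.1944 n=44
top rim z 0.1259 n=298
t 4.2 tool ang -11.3 r 0.068 z 0.1852 F [ 0.2 -0.1  0.5] q6 -2.7
```

Emit:
{"op": "drive_tool", "data": {
  "plan": [
    [[0.0141,-0.0046,0,0.0278],[0.0112,-0.0038,0,0.0222],[0.0112,-0.0038,0,0.0222],[0.0256,-0.0074,0,0.05],[0.0227,-0.0068,0,0.0444],[0.0227,-0.0068,0,0.0444],[0.0372,-0.0094,0,0.0722],[0.0343,-0.009,0,0.0667],[0.0343,-0.009,0,0.0667],[0.049,-0.0106,0,0.0944],[0.0461,-0.0104,0,0.0889],[0.0461,-0.0104,0,0.0889]]
  ]
}}

```text
time_s: 5.3
eef_pos: [0.6244, 0.0144, 0.1852]
eef_rot: [-0.0, -0.348, 0.938, 0.0]
wrist_force: [-1.2, -0.7, 1.1]
opening: -0.001
grasp_force: 0.0
```

```bash
python3 mon.py
```

```text
scene rim z 0.1286 n=222 dark ang -45 zmax 0.1907 n=43
top rim z 0.1262 n=379
t 5.3 tool ang -27.4 r 0.0675 z 0.1852 F [-1.2 -0.7  1.1] q6 -2.45
```

Emit:
{"op": "drive_tool", "data": {
  "plan": [
    [[0.0141,-0.0046,0,0.0278],[0.0112,-0.0038,0,0.0222],[0.0112,-0.0038,0,0.0222],[0.0256,-0.0074,0,0.05],[0.0227,-0.0068,0,0.0444],[0.0227,-0.0068,0,0.0444],[0.0372,-0.0094,0,0.0722],[0.0343,-0.009,0,0.0667],[0.0343,-0.009,0,0.0667],[0.049,-0.0106,0,0.0944],[0.0461,-0.0104,0,0.0889],[0.0461,-0.0104,0,0.0889]]
  ]
}}

```text
time_s: 6.4
eef_pos: [0.6131, -0.0008, 0.1851]
eef_rot: [-0.0, -0.214, 0.977, 0.0]
wrist_force: [0.1, -0.4, 0.5]
opening: -0.001
grasp_force: 0.0
```

```bash
python3 mon.py
```

```text
scene rim z 0.1284 n=220 dark ang -63 zmax 0.1968 n=45
top rim z 0.1267 n=422
t 6.4 tool ang -43.6 r 0.0671 z 0.1851 F [ 0.1 -0.4  0.5] q6 -2.2
```

Emit:
{"op": "drive_tool", "data": {
  "plan": [
    [[0.0141,-0.0046,0,0.0278],[0.0112,-0.0038,0,0.0222],[0.0112,-0.0038,0,0.0222],[0.0256,-0.0074,0,0.05],[0.0227,-0.0068,0,0.0444],[0.0227,-0.0068,0,0.0444],[0.0372,-0.0094,0,0.0722],[0.0343,-0.009,0,0.0667],[0.0343,-0.009,0,0.0667],[0.049,-0.0106,0,0.0944],[0.0461,-0.0104,0,0.0889],[0.0461,-0.0104,0,0.0889]]
  ]
}}

```text
time_s: 7.5
eef_pos: [0.5981, -0.0122, 0.1852]
eef_rot: [-0.0, -0.076, 0.997, 0.0]
wrist_force: [0.1, 0.3, -0.2]
opening: 0.001
grasp_force: 0.1
```

```bash
python3 mon.py
```

```text
scene rim z 0.1283 n=222 dark ang -81 zmax 0.1911 n=43
top rim z 0.1263 n=480
t 7.5 tool ang -59.8 r 0.0668 z 0.1852 F [ 0.1  0.3 -0.2] q6 -1.94
```

Emit:
{"op": "drive_tool", "data": {
  "plan": [
    [[0.0141,-0.0046,0,0.0278],[0.0112,-0.0038,0,0.0222],[0.0112,-0.0038,0,0.0222],[0.0256,-0.0074,0,0.05],[0.0227,-0.0068,0,0.0444],[0.0227,-0.0068,0,0.0444],[0.0372,-0.0094,0,0.0722],[0.0343,-0.009,0,0.0667],[0.0343,-0.009,0,0.0667],[0.049,-0.0106,0,0.0944],[0.0461,-0.0104,0,0.0889],[0.0461,-0.0104,0,0.0889]]
  ]
}}

```text
time_s: 8.6
eef_pos: [0.5806, -0.0191, 0.1852]
eef_rot: [-0.0, 0.064, 0.998, 0.0]
wrist_force: [0.2, 0.2, 0.6]
opening: -0.003
grasp_force: 0.0
```

```bash
python3 mon.py
```

```text
scene rim z 0.1283 n=210 dark ang -98 zmax 0.1905 n=45
top rim z 0.1266 n=480 dark ang -101 zmax 0.1861 n=6
t 8.6 tool ang -76.0 r 0.0666 z 0.1852 F [0.2 0.2 0.6] q6 -1.68
```

Emit:
{"op": "drive_tool", "data": {
  "plan": [
    [[0.0141,-0.0046,0,0.0278],[0.0112,-0.0038,0,0.0222],[0.0112,-0.0038,0,0.0222],[0.0256,-0.0074,0,0.05],[0.0227,-0.0068,0,0.0444],[0.0227,-0.0068,0,0.0444],[0.0372,-0.0094,0,0.0722],[0.0343,-0.009,0,0.0667],[0.0343,-0.009,0,0.0667],[0.049,-0.0106,0,0.0944],[0.0461,-0.0104,0,0.0889],[0.0461,-0.0104,0,0.0889]]
  ]
}}

```text
time_s: 9.7
eef_pos: [0.5618, -0.0209, 0.1852]
eef_rot: [-0.0, 0.202, 0.979, 0.0]
wrist_force: [-0.6, -0.3, 0.8]
opening: -0.0
grasp_force: 0.0
```

```bash
python3 mon.py
```

```text
scene rim z 0.1282 n=207 dark ang -115 zmax 0.1934 n=45
top rim z 0.1268 n=460 dark ang -117 zmax 0.1912 n=6
t 9.7 tool ang -92.4 r 0.0664 z 0.1852 F [-0.6 -0.3  0.8] q6 -1.41
```

Emit:
{"op": "drive_tool", "data": {
  "plan": [
    [[0.0141,-0.0046,0,0.0278],[0.0112,-0.0038,0,0.0222],[0.0112,-0.0038,0,0.0222],[0.0256,-0.0074,0,0.05],[0.0227,-0.0068,0,0.0444],[0.0227,-0.0068,0,0.0444],[0.0372,-0.0094,0,0.0722],[0.0343,-0.009,0,0.0667],[0.0343,-0.009,0,0.0667],[0.049,-0.0106,0,0.0944],[0.0461,-0.0104,0,0.0889],[0.0461,-0.0104,0,0.0889]]
  ]
}}

```text
time_s: 10.8
eef_pos: [0.5432, -0.0174, 0.1852]
eef_rot: [-0.0, 0.336, 0.942, 0.0]
wrist_force: [0.8, 0.5, -0.6]
opening: 0.001
grasp_force: 0.0
```

```bash
python3 mon.py
```

```text
scene rim z 0.1278 n=202 dark ang -133 zmax 0.1910 n=42
top rim z 0.1271 n=437
t 10.8 tool ang -108.7 r 0.0664 z 0.1852 F [ 0.8  0.5 -0.6] q6 -1.14
```

Emit:
{"op": "drive_tool", "data": {
  "plan": [
    [[0.0141,-0.0046,0,0.0278],[0.0112,-0.0038,0,0.0222],[0.0112,-0.0038,0,0.0222],[0.0256,-0.0074,0,0.05],[0.0227,-0.0068,0,0.0444],[0.0227,-0.0068,0,0.0444],[0.0372,-0.0094,0,0.0722],[0.0343,-0.009,0,0.0667],[0.0343,-0.009,0,0.0667],[0.049,-0.0106,0,0.0944],[0.0461,-0.0104,0,0.0889],[0.0461,-0.0104,0,0.0889]]
  ]
}}

```text
time_s: 11.9
eef_pos: [0.5263, -0.0089, 0.1852]
eef_rot: [-0.0, 0.464, 0.886, -0.0]
wrist_force: [0.0, -0.9, 0.1]
opening: -0.002
grasp_force: 0.0
```

```bash
python3 mon.py
```

```text
scene rim z 0.1276 n=197 dark ang -149 zmax 0.1904 n=44
top rim z 0.1270 n=442
t 11.9 tool ang -125.1 r 0.0665 z 0.1852 F [ 0.  -0.9  0.1] q6 -0.85
```

Emit:
{"op": "drive_tool", "data": {
  "plan": [
    [[0.0141,-0.0046,0,0.0278],[0.0112,-0.0038,0,0.0222],[0.0112,-0.0038,0,0.0222],[0.0256,-0.0074,0,0.05],[0.0227,-0.0068,0,0.0444],[0.0227,-0.0068,0,0.0444],[0.0372,-0.0094,0,0.0722],[0.0343,-0.009,0,0.0667],[0.0343,-0.009,0,0.0667],[0.049,-0.0106,0,0.0944],[0.0461,-0.0104,0,0.0889],[0.0461,-0.0104,0,0.0889]]
  ]
}}

```text
time_s: 13.0
eef_pos: [0.5124, 0.0039, 0.1851]
eef_rot: [-0.0, 0.583, 0.813, -0.0]
wrist_force: [-0.1, 0.2, 0.5]
opening: -0.004
grasp_force: 0.0
```

```bash
python3 mon.py
```

```text
scene rim z 0.1128 n=193 dark ang 178 zmax 0.1811 n=32
top rim z 0.1112 n=437
t 13.0 tool ang -141.3 r 0.0667 z 0.1851 F [-0.1  0.2  0.5] q6 -0.55
```

The plate has dropped: rim top went from 0.128 to 0.112 in both cameras. I'll lift clear, take a look, and work out the move to the keeper knob.

Emit:
{"op": "drive_tool", "data": {
  "plan": [
    [[0,0,-0.04,0],[0,0,-0.1,0],[0,0,-0.15,0],[0,0,-0.15,0]]
  ]
}}

```text
time_s: 13.43
eef_pos: [0.5148, 0.0034, 0.2498]
eef_rot: [0.003, 0.584, 0.812, 0.001]
wrist_force: [0.7, 0.1, 0.7]
opening: 0.005
grasp_force: 0.0
```

```bash
python3 mon.py; python3 rel.py .4887 -.0245 .24 82
python3 - <<'E'
from h import *
a,d=ctrl.camera("scene");b,e=ctrl.camera("top");np.savez("s2.npz",a=b,d=e)
x=cv2.resize(a[150:250,230:340],(400,364),interpolation=2);y=cv2.resize(b[160:255,250:350],(384,364),interpolation=2)
cv2.imwrite("pics/p2.png",np.hstack([x,y])[...,::-1])
h=cv2.cvtColor(b,cv2.COLOR_RGB2HSV);red=(((h[...,0]<8)|(h[...,0]>172))&(h[...,1]>150)&(h[...,2]>90));red[:220]=0;red[245:]=0;red[:,:315]=0;red[:,345:]=0
v,u=np.nonzero(red);print(red.sum(),u.mean(),v.mean(),ray("top",u.mean(),v.mean(),.145))
E
```

```text
scene rim z 0.1131 n=201 dark ang 177 zmax 0.1771 n=30
top rim z 0.1113 n=429
t 13.43 tool ang -139.7 r 0.0651 z 0.2498 F [0.7 0.1 0.7] q6 -0.55
t 13.53 p [0.5129 0.0038 0.246 ] yaw 108.47 q6 -0.547 F [ 0.   0.2 -0.4] op 0.003
rel [-0.0479 -0.0798  0.0149] roll 26.47 deg 0.147
0 nan nan [nan nan nan]<stdin>:6: RuntimeWarning: Mean of empty slice.
  ret = ret.dtype.type(ret / rcount)
```

View pics/p2.png

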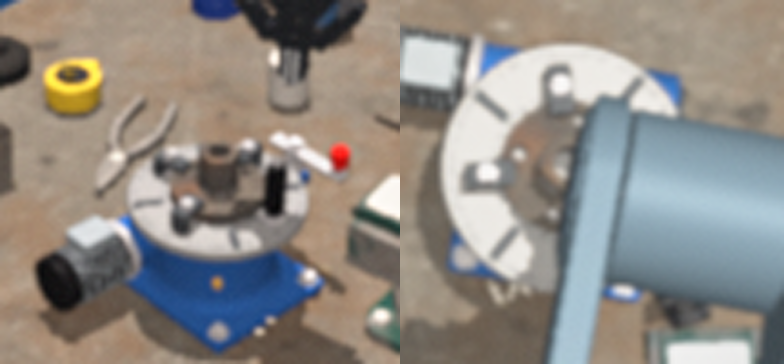

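The picture shows the plate seated flush with the housing. The handle is at crop (273,190), and the keeper is still open with its red knob at crop (340,157) in the scene half.

Emit:
{"op": "drive_tool", "data": {
  "plan": [
    [[-0.015,-0.025,0.015,0.037],[-0.035,-0.055,0.015,0.074],[-0.048,-0.08,0.015,0.11],[-0.048,-0.08,0.015,0.147],[-0.048,-0.08,0.015,0.147]]
  ]
}}

```text
time_s: 14.05
eef_pos: [0.487, -0.0244, 0.2379]
eef_rot: [-0.001, 0.757, 0.654, -0.001]
wrist_force: [0.1, -0.4, -0.6]
opening: 0.002
grasp_force: 0.0
```

```bash
python3 rel.py .4887 -.0245 .131 82
python3 - <<'E'
from h import *
print(ray("scene",230+340*110/400,150+157*100/364,.136).round(4))
a,d=ctrl.camera("scene");P=cloud("scene",d);h=cv2.cvtColor(a,cv2.COLOR_RGB2HSV);red=(((h[...,0]<8)|(h[...,0]>172))&(h[...,1]>150)&(h[...,2]>90));red[:170]=0;red[215:]=0;red[:,:305]=0;red[:,345:]=0
v,u=np.nonzero(red);print(red.sum(),u.mean(),v.mean(),ray("scene",u.mean(),v.mean(),.136).round(4),np.median(P[red],0))
E
```

```text
t 14.05 p [ 0.487  -0.0244  0.2379] yaw 81.66 q6 -0.149 F [ 0.1 -0.4 -0.6] op 0.002
rel [0.0004 0.005  0.2672] roll -0.34 deg -0.0019
[ 0.4852 -0.0594  0.136 ]
28 323.2142857142857 192.57142857142858 [ 0.4878 -0.0617  0.136 ] [ 0.48045117 -0.04974543  0.14597982]
```

Emit:
{"op": "drive_tool", "data": {
  "plan": [
    [[0,0.003,0.05,0],[0,0.005,0.12,0],[0,0.005,0.18,0],[0,0.005,0.22,0],[0,0.005,0.25,0],[0,0.005,0.267,0],[0,0.005,0.267,0]]
  ]
}}

```text
time_s: 14.68
eef_pos: [0.4887, -0.0239, 0.1305]
eef_rot: [-0.002, 0.754, 0.657, -0.001]
wrist_force: [-0.7, 0.7, -0.5]
opening: 0.005
grasp_force: 0.0
```

```bash
python3 rel.py;python3 - <<'E'
from h import *
c=np.array([-.024,.058])
for t in np.arange(8,97,8):
    a=np.radians(-t);R=np.array([[np.cos(a),-np.sin(a)],[np.sin(a),np.cos(a)]]);print(t,((c-R@c)/.4).round(3),round(-t/180,4))
E
```

```text
t 14.68 p [ 0.4887 -0.0239  0.1305] yaw 82.09 q6 -0.154 F [-0.7  0.7 -0.5] op 0.005
8 [-0.021 -0.007] -0.0444
16 [-0.042 -0.011] -0.0889
24 [-0.064 -0.012] -0.1333
32 [-0.086 -0.01 ] -0.1778
40 [-0.107 -0.005] -0.2222
48 [-0.128  0.003] -0.2667
56 [-0.147  0.014] -0.3111
64 [-0.164  0.028] -0.3556
72 [-0.179  0.043] -0.4
80 [-0.192  0.061] -0.4444
88 [-0.203  0.08 ] -0.4889
96 [-0.21  0.1 ] -0.5333
```

Emit:
{"op": "drive_tool", "data": {
  "plan": [
    [[-0.01,-0.004,0,-0.022],[-0.021,-0.007,0,-0.0444],[-0.031,-0.009,0,-0.0667],[-0.042,-0.011,0,-0.0889],[-0.053,-0.012,0,-0.111],[-0.064,-0.012,0,-0.1333],[-0.075,-0.011,0,-0.1556],[-0.086,-0.01,0,-0.1778],[-0.097,-0.008,0,-0.2],[-0.107,-0.005,0,-0.2222],[-0.118,-0.001,0,-0.2444],[-0.128,0.003,0,-0.2667]]
  ]
}}

```text
time_s: 15.68
eef_pos: [0.484, -0.0754, 0.1332]
eef_rot: [-0.0, 0.421, 0.907, 0.0]
wrist_force: [-1.4, 1.1, -0.1]
opening: -0.003
grasp_force: 0.8
```

```bash
python3 rel.py;python3 - <<'E'
from h import *
a,d=ctrl.camera("scene");b,e=ctrl.camera("top")
x=cv2.resize(a[150:250,240:350],(400,364),interpolation=2);y=cv2.resize(b[160:255,250:350],(384,364),interpolation=2)
cv2.imwrite("pics/p3.png",np.hstack([x,y])[...,::-1])
E
```

```text
t 15.68 p [ 0.484  -0.0754  0.1332] yaw 130.25 q6 -1.1 F [-1.4  1.1 -0.1] op -0.003
```

View pics/p3.png

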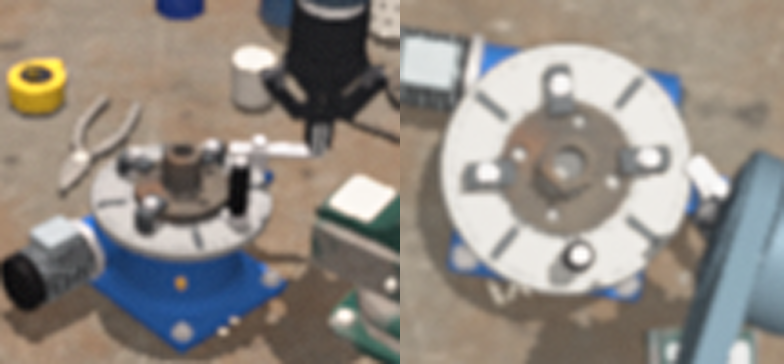

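The lever is swinging freely, with its finger just coming over the rim at (700,170). I'll continue in smaller stages to the stop.

Emit:
{"op": "drive_tool", "data": {
  "plan": [
    [[-0.01,-0.004,0,-0.022],[-0.021,-0.007,0,-0.0444],[-0.031,-0.009,0,-0.0667],[-0.042,-0.011,0,-0.0889],[-0.053,-0.012,0,-0.111],[-0.064,-0.012,0,-0.1333],[-0.075,-0.011,0,-0.1556],[-0.086,-0.01,0,-0.1778],[-0.097,-0.008,0,-0.2],[-0.097,-0.008,0,-0.2]]
  ]
}}

```text
time_s: 16.62
eef_pos: [0.5071, -0.1075, 0.1331]
eef_rot: [0.001, 0.122, 0.993, -0.0]
wrist_force: [-0.1, -0.2, 0.3]
opening: 0.0
grasp_force: 0.0
```

```bash
python3 rel.py
```

```text
t 16.62 p [ 0.5071 -0.1075  0.1331] yaw 165.99 q6 -1.764 F [-0.1 -0.2  0.3] op 0.0
```

Emit:
{"op": "drive_tool", "data": {
  "plan": [
    [[-0.005,-0.002,0,-0.011],[-0.008,-0.003,0,-0.017],[-0.01,-0.004,0,-0.022],[-0.013,-0.005,0,-0.028],[-0.013,-0.005,0,-0.028]]
  ]
}}

```text
time_s: 17.03
eef_pos: [0.5111, -0.1103, 0.1327]
eef_rot: [0.0, 0.079, 0.997, -0.0]
wrist_force: [0.3, 1.3, 0.1]
opening: -0.001
grasp_force: 0.2
```

```bash
python3 rel.py
```

```text
t 17.03 p [ 0.5111 -0.1103  0.1327] yaw 170.97 q6 -1.853 F [0.3 1.3 0.1] op -0.001
```

Emit:
{"op": "drive_tool", "data": {
  "plan": [
    [[-0.003,-0.001,0,-0.006],[-0.005,-0.002,0,-0.011],[-0.008,-0.003,0,-0.017],[-0.008,-0.003,0,-0.017]]
  ]
}}

```text
time_s: 17.37
eef_pos: [0.5116, -0.1114, 0.1321]
eef_rot: [-0.003, 0.051, 0.999, 0.001]
wrist_force: [-9.9, 2.6, 6.9]
opening: -0.002
grasp_force: 5.4
```

```bash
python3 rel.py
```

```text
t 17.37 p [ 0.5116 -0.1114  0.1321] yaw 174.12 q6 -1.908 F [-9.9  2.6  6.9] op -0.002
```

The push now meets a firm 10 N, which is the end stop. I'll back off, lift away clear of the view, and check.

Emit:
{"op": "drive_tool", "data": {
  "plan": [
    [[0.01,0,0,-0.017],[0.025,0,0,-0.017],[0.025,0,-0.06,-0.017],[0.025,0,-0.14,-0.017],[0.025,0,-0.24,-0.017],[0.03,0.05,-0.3,-0.017],[0.04,0.12,-0.3,-0.017],[0.05,-0.08,-0.3,-0.017],[0.15,-0.17,-0.3,-0.017],[0.25,-0.25,-0.3,-0.017],[0.3,-0.3,-0.3,-0.017],[0.3,-0.3,-0.3,-0.017]]
  ]
}}

```text
time_s: 18.37
eef_pos: [0.3807, -0.2197, 0.2525]
eef_rot: [0.0, 0.025, 1.0, -0.0]
wrist_force: [-0.3, -1.0, 0.5]
opening: 0.002
grasp_force: 0.0
```

```bash
python3 rel.py;python3 mon.py;python3 - <<'E'
from h import *
a,d=ctrl.camera("scene");b,e=ctrl.camera("top")
x=cv2.resize(a[150:250,240:350],(400,364),interpolation=2);y=cv2.resize(b[160:255,250:350],(384,364),interpolation=2)
cv2.imwrite("pics/p4.png",np.hstack([x,y])[...,::-1])
E
```

```text
t 18.37 p [ 0.3807 -0.2197  0.2525] yaw 177.08 q6 -2.314 F [-0.3 -1.   0.5] op 0.002
scene rim z 0.1132 n=211 dark ang 178 zmax 0.1801 n=30
top rim z 0.1114 n=666
t 18.37 tool ang -124.7 r 0.3227 z 0.2525 F [-0.3 -1.   0.5] q6 -2.31
```

View pics/p4.png

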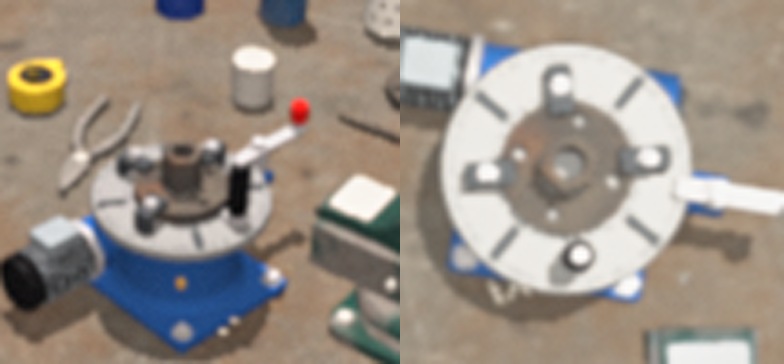

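Keeper's finger is over the rim at (685,190) and the knob points away from the plate. I'll check its angle numerically.

Run:
```python
from h import *
b,e=ctrl.camera("top");h=cv2.cvtColor(b,cv2.COLOR_RGB2HSV)
red=(((h[...,0]<8)|(h[...,0]>172))&(h[...,1]>130)&(h[...,2]>90));red[:195]=0;red[240:]=0;red[:,:335]=0;red[:,:].T[375:]=0
v,u=np.nonzero(red);k=ray("top",u.mean(),v.mean(),.146);print(red.sum(),u.mean(),v.mean(),k)
z=np.load("top0.npz")["a"];h=cv2.cvtColor(z,cv2.COLOR_RGB2HSV)
red=(((h[...,0]<8)|(h[...,0]>172))&(h[...,1]>130)&(h[...,2]>90));red[:220]=0;red[245:]=0;red[:,:315]=0;red[:,345:]=0
v,u=np.nonzero(red);k0=ray("top",u.mean(),v.mean(),.146)
dv=(k-k0)[:2];c=np.hypot(*dv);print("knob before",k0,"chord",c,"turn deg (r=58)",np.degrees(2*np.arcsin(min(1,c/.116))))
```

```text
41 354.7560975609756 213.0 [ 0.53167596 -0.11604381  0.146     ]
knob before [ 0.48415634 -0.05110072  0.146     ] chord 0.08047185003915096 turn deg (r=58) 87.85106329780564
```

```bash
python3 -c "
from bench import ctrl
print(ctrl.hand_in())"
```

```text
the job is handed in; nothing more can be done
None
```

I turned the faceplate clockwise until it dropped fully home, then swung the keeper over its rim to the end stop (about 88° by camera, firm 10 N resistance), touched none of the loose tools, and handed the job in at about 18 s.

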